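# Free the stiff cash-box lock and hold its bolt drawn

## Task

The lock on the steel cash box is stiff: press the nozzle cap of the oil can clipped to the box right down and let it spring back up. Then take the key with the square bow from the wooden block (leave the round-bowed key in its slot), push it fully home in the lock, working it past the sticky pins, and turn it clockwise (seen from above) about a quarter turn to the stop. Finish while still gripping the key and holding it turned against its spring, so that the bolt stays drawn back.

Things in the scene. Friction and masses are not known exactly. Their poses are not given: they have to be found in the camera images.
- cash_box: Grey steel cash box, fixed, 150 (x) x 200 (y) x 75 mm; origin: centre of its underside. On top an aluminium lock case (62 x 66 x 8 mm), lock axis at (-10, -35) mm; 56 mm in front of that axis a steel staple, 14 mm high, for the brass bolt, which the turning lock draws back. At its left end, axis at (0, 126) mm, a fixed aluminium oil can, 47 mm diameter, white nozzle cap on top.
- nozzle_top (a point): Centre of the top of the white nozzle cap (round, 21 mm diameter, 14 mm high), 130 mm above the worktop. It is to be pressed straight down; the small spout on its side points at the lock.
- nozzle (a joint): Travel of the nozzle cap, m: 0 up, 0.006 fully down; it springs back. Pressing takes 2 N at first and about 5.5 N fully down; below that it is a rigid stop.
- keyhole (a point): Centre of the mouth of the keyway, on the lock's round steel face (41 mm), 84 mm above the worktop; turns with the lock. z up. The keyway: a vertical slot, 16 mm along this point's y, 5.6 mm along x, 38 mm deep, mouth bevelled by 2 mm. Two spring pins stick out 3.5 mm from its +y end, 11 and 20 mm down; the key presses them aside at about 8 to 18 N; rocking helps.
- plug (a joint): Angle of the lock, rad: 0 at rest (sprung back there), growing as it is turned clockwise seen from above, to the stop at 1.45. The return spring gives about 0.045 N m at the stop. The key has about 0.12 rad of play in the keyway.
- square_key: The key to use: steel, square bow, upright in either slot of the block. Origin: centre of the underside of its collar (disc, 24 mm diameter, 5 mm high), which stops it on lock and block. z up: bow 9 mm thick (x), 30 mm wide (y), 14 to 42 mm above the origin. Blade below: 4 mm (x) x 14 mm (y), 30 mm long, last 6 mm tapering to 10 mm; fits the lock either way round.
- round_key: The other key, left in its slot: the same, but a round bow of 32 mm diameter and a blade 7 mm thick, too thick for the lock.
- key_block: Wooden block, fixed, 50 (x) x 160 (y) x 45 mm, origin at the centre of its underside. Two slots (16 mm along y, 8.5 mm along x, 38 mm deep) at y = +36 and -36 mm; the collars of the keys rest on its top.
There are look-alikes about, which are no part of the job. What is shaped like the square_key but orange is not meant.

How it is judged:
On the way, in this order (a step that is already met when the one before it is completed fails the run):
1. the nozzle cap is pressed down (value of joint nozzle above 0.0045 m), for 0.1 s.
2. the nozzle cap is let up again (value of joint nozzle below 0.001 m), for 0.1 s.
3. the square key is fully home in the lock, the lock not yet turned (z of square_key in the frame of keyhole below 0.003 m and horizontal distance between square_key and keyhole below 0.004 m and angle between square_key's own z axis and vertical below 0.12 rad and value of joint plug below 0.6 rad), for 0.1 s.
4. the key is turned to the stop (value of joint plug above 1.25 rad and contact force between the fingers and square_key above 1 N), for 0.3 s.
At the end, for the whole second after the job is handed in: The square key is home in the lock (collar within 4 mm of the face and of the axis, upright within 0.12 rad), held by the fingers (over 1 N), the lock turned by more than 1.25 rad; the nozzle cap is up and the round key still stands in its slot (all of step 4 and z of square_key in the frame of keyhole between -0.004 and 0.004 m and horizontal distance between square_key and keyhole below 0.004 m and angle between square_key's own z axis and vertical below 0.12 rad and value of joint nozzle below 0.001 m and distance between round_key and key_block below 0.075 m and angle between round_key's own z axis and vertical below 0.3 rad); the arm keeps its last pose, push and grip.
It fails at once if the round key is pulled out of its slot (distance of round_key from where it was at the start of the episode above 0.02 m).
It also fails if it takes over 64 s, if anything falls off the work surface, if the arm or the gripper's body presses on something with over 40 N, if the wrist force passes 120 N, or if a joint passes its speed limit or range.

## Robot

A 6-joint arm with a two-finger parallel gripper is mounted at the origin on a cart in front of the work surface, level with it; the furniture and walls round the work are solid. World frame = base frame: x ahead of the robot, y to its left, z up, the work surface at z = 0. Lengths are in m, angles in rad, forces in N, time in s.
With the tool pointing down it reaches from about 0.325 to 0.9 m from the base axis. Payload 6.1 kg.
Tool frame: the origin (TCP) lies midway between the tips of the shut fingers; the grasp point (between the pads) lies 19 mm behind it (hold_point_z is the distance from the TCP to the grasp point, in m); z points along the fingers, y is the line along which they close (so a half turn about z gives the same grasp; the last joint's range is limited). The gripper opens to 85 mm and grips with 20 to 120 N. Pads are 22 mm wide; open, the fingers measure 114 mm over their backs; the gripper's body (76 mm by 85 mm) begins 54 mm behind the grasp point. The pads swing forward as they close: fully open they stand 13 mm farther back than shut.
Start: joints at [1.029, 0.22, 1.526, -0, 1.395, -0.126], TCP at [0.252, 0.572, 0.231] pointing down, gripper open.
Joint ranges: [-2.98, 2.98], [-0.91, 2.08], [0.09, 2.57], [-1.24, 4.39], [0.2, 2.65], [-2.68, 2.68]. Speed limits (rad/s): [2.57, 2.57, 3.01, 3.14, 3.14, 3.14].

## Interface

Orientations are given as a rotation vector (axis times angle).
In Python, from workcell import read_state, get_image, camera_info, job_done, hold_point_z gives the robot as it stands.
- The arm moves only by the tool move_arm, never from a script. Its argument "targets" is a list of rows, each an object with "grip": the finger opening in cm, from 0 to 8.54; "slide": the shift along the tool's x, y, z in cm, a list of three; "rotation": the turn, a rotation vector about the tool's x, y, z in rad, a list of three. A call has 1 to 10 rows; each row shifts and turns the commanded pose from where the row before left it, along the tool's axes as they then stand; what a row does not reach is not made up. A row lasts 1/10 s, in which the tool goes at most 50 mm and 8.59 degrees, less where a joint would pass 70% of its speed; a pose out of reach is approached as far as the arm can. A call with a gripper value outside its range is refused whole. The fingers move at their own pace and stop on an object; the grip force is fixed at half the most. Time passes only in rows, so rows that do not move let the fingers close. It gives the time, the measured TCP pose, the force, the opening and the grip force at its end, in the units of the state.
- read_state(): the state, without advancing time (a new reading comes with each control period).
- get_image(name): name is "scene" or "top"; returns the picture (480x640x3 uint8, red, green, blue); there is no depth.
- camera_info(name): a dict with "mtx" (3x3 intrinsics, pixels), "k1" (the pictures are not rectified: a ray, as slopes to the right and down, at radius r is drawn at 1 + k1 r^2 times it, then the intrinsics apply), "rvec" (rotation vector, rad) and "tvec" (3), from world to camera coordinates, as OpenCV has them. Camera axes: x right, y down, z forward; pixel columns grow to the right and rows downward; lengths in m; the calibration is good to about 2 mm. A picture is of the moment at which its call begins. camera_info takes no time and is no camera call.
- job_done(): hands the job in; it is judged then, once.
The state is a dict: "clock": time; "qpos": joint angles; "dq": joint speeds; "tau": joint torques, N m; "ee_pos": TCP position; "orientation": TCP orientation; "force": force on the tool from outside, world axes, zero at the start; "moment": the same for the moment, N m; "grip_width": finger opening in m; "finger_force": force on a finger pad.
Only numpy, scipy, OpenCV 4.12 (cv2) and the standard library are available. Lean on these libraries where they do the work, as an engineer would, in place of code of your own. Each camera call takes 0.05 s, during which the arm holds its last target. There are 200 camera calls.

## Working session

There is one attempt and no reset: what is moved stays moved. The work goes in short steps, Python scripts to look and compute and a tool call to move; the robot and the scene stay as the last step left them, time stands still between calls to the robot, and variables do not carry over. Pictures are saved under pics/ and viewed, at most 11 in all, crops included, and the job is handed in when it is done.

Besides the shell and the picture viewer there is one more tool, called after "Request:" as name(argument=value, ...), one argument or row to a line, values as JSON. move_arm: Moves the arm, as the interface text tells. Its arguments: {"type":"object","properties":{"targets":{"type":"array","items":{"type":"object","properties":{"grip":{"type":"number"},"slide":{"type":"array","items":{"type":"number"}},"rotation":{"type":"array","items":{"type":"number"}}}}}},"required":["targets"]}

```bash
mkdir -p pics; ls; python3 - <<'E'
from workcell import *
import cv2
for n in("scene","top"):
    cv2.imwrite(f"pics/{n}0.png",get_image(n)[:,:,::-1]); print(n,camera_info(n))
print(read_state(),hold_point_z)
E
```

```text
pics
scene {'mtx': array([[490.78908894,   0.        , 309.47930318],
       [  0.        , 490.78908894, 236.9901723 ],
       [  0.        ,   0.        ,   1.        ]]), 'k1': -0.07678308868020514, 'rvec': array([ 1.00771825, -2.29307019,  1.21822634]), 'tvec': array([0.31690879, 0.31282402, 0.55814889])}
top {'mtx': array([[436.33922474,   0.        , 318.08703019],
       [  0.        , 436.33922474, 234.25269439],
       [  0.        ,   0.        ,   1.        ]]), 'k1': -0.10375839283483033, 'rvec': array([ 2.1434683 , -2.12014961,  0.15069124]), 'tvec': array([-0.02342619,  0.5145274 ,  0.90201677])}
{'clock': 0.1, 'qpos': array([ 1.02887971e+00,  2.21127141e-01,  1.52749631e+00, -1.72292309e-05,
        1.39469158e+00, -1.26089911e-01]), 'dq': array([-0.00218673, -0.00346185, -0.00283231,  0.00067855, -0.00124034,
       -0.00104874]), 'tau': array([ 5.96992377e-04, -4.98236310e+01, -3.90550268e+01, -2.00577374e-04,
        5.64728325e-03,  4.39646612e-05]), 'ee_pos': array([0.25218889, 0.57127192, 0.23032131]), 'orientation': array([-6.48365165e-01, -3.07339774e+00,  2.56427195e-03]), 'force': array([-0.3225761 ,  0.88853801, -0.08706046]), 'moment': array([-0.02937543,  0.00127062,  0.0018524 ]), 'finger_force': 0.0, 'grip_width': 0.08564280562664088} 0.0187
```

View pics/scene0.png

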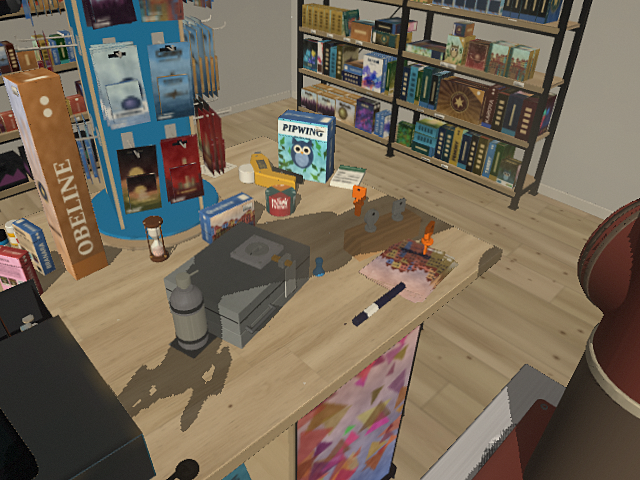

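View pics/top0.png

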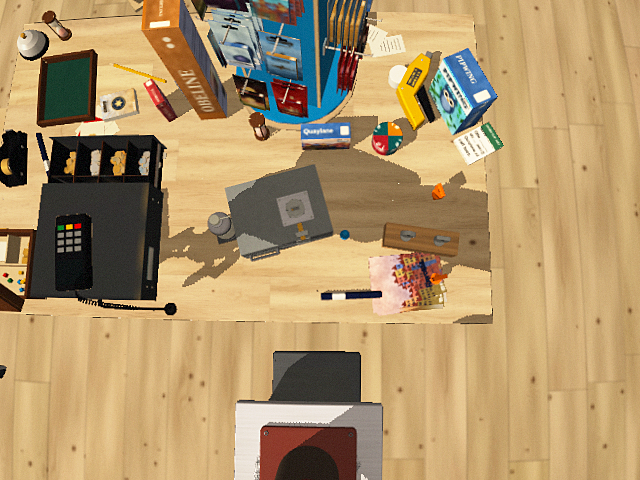

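The scene view shows the box (about 240,280), the oil can (188,315), and two steel keys in the block (371,225 and 399,208). The top view shows the box at (278,210), the lock (294,208), the can (220,226) and the block (421,239). I'll make enlarged crops next.

```bash
cat > h.py <<'E'
import numpy as np, cv2
from workcell import *
def ray(n,u,v):
    c=camera_info(n);K=c["mtx"]
    p=cv2.undistortPoints(np.array([[[u,v]]],float),K,np.array([c["k1"],0,0,0.]))[0,0]
    # k1 model is the same as OpenCV's
    R=cv2.Rodrigues(c["rvec"])[0]
    return -R.T@c["tvec"], R.T@np.array([p[0],p[1],1])
def onz(n,u,v,z):
    o,d=ray(n,u,v); return o+d*(z-o[2])/d[2]
def proj(n,P):
    c=camera_info(n)
    return cv2.projectPoints(np.array(P,float).reshape(-1,3),c["rvec"],c["tvec"],c["mtx"],np.array([c["k1"],0,0,0.]))[0][:,0]
def two(a,b):
    o1,d1=ray("scene",*a);o2,d2=ray("top",*b)
    s=np.linalg.lstsq(np.c_[d1,-d2],o2-o1,rcond=None)[0]
    p,q=o1+d1*s[0],o2+d2*s[1]; return (p+q)/2,np.linalg.norm(p-q)
E
python3 - <<'E'
from h import *
t=cv2.imread("pics/top0.png");s=cv2.imread("pics/scene0.png")
r=lambda im,x,y,w,h,f:cv2.resize(im[y:y+h,x:x+w],None,fx=f,fy=f,interpolation=cv2.INTER_CUBIC)
a=r(t,200,155,140,110,4) #560x440
b=r(t,375,175,100,90,2.4)
b=r(t,375,210,100,55,5.6)
cv2.imwrite("pics/ct.png",np.vstack([a[:,:],b[:288]])[:,:560] if 0 else cv2.resize(np.vstack([a,b]),None,fx=.8,fy=.8))
cv2.imwrite("pics/cs.png",np.vstack([r(s,160,215,160,140,2.5),r(s,330,175,160,80,2.5)]))
cv2.imwrite("pics/cs.png",r(s,160,175,290,180,2.7))
for n in("scene","top"):
    o,d=ray(n,320,240);print(n,o,d)
print(proj("top",[read_state()["ee_pos"]]),proj("scene",[read_state()["ee_pos"]]))
print(proj("top",[[0,0,0]]))
E
```

```text
scene [0.0180267  0.43254537 0.56780258] [ 0.5764782  -0.58468849 -0.571235  ]
top [ 0.36700828 -0.03403198  0.971117  ] [ 0.14380942  0.01271677 -0.98962107]
[[-11.88145509 358.37725407]] [[-134.45852725  619.47920695]]
[[307.13828097 474.72851098]]
```

View pics/ct.png

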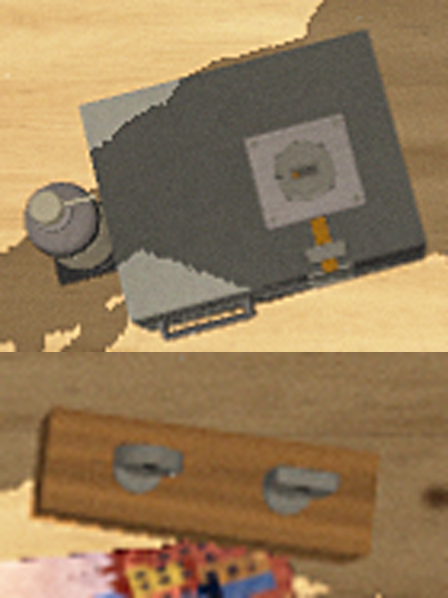

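View pics/cs.png

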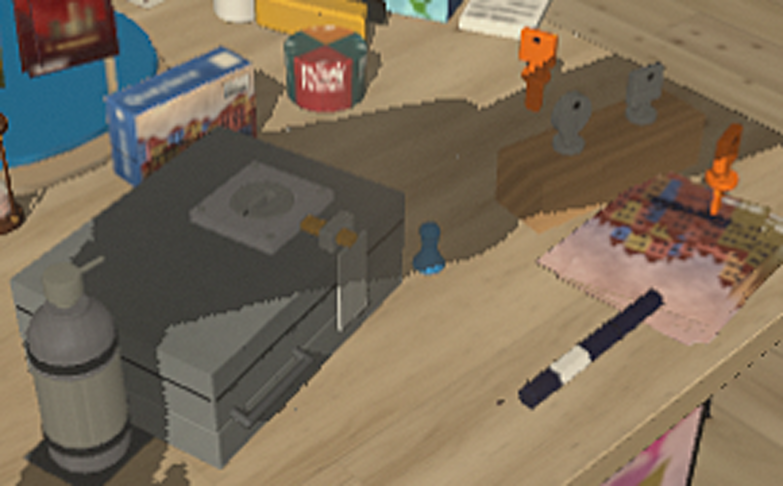

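The crops show the square key as the right-hand one in the block (top crop 305,487) and the round key at left (148,468). The keyway slot lies roughly along the box's y, and the nozzle cap is at crop (48,205).

```bash
python3 - <<'E'
from h import *
A=lambda p:(p[0]/3.2+200-.4,p[1]/3.2+155-.4)
B=lambda p:(p[0]/4.48+375-.4,(p[1]-352)/4.48+210-.4)
S=lambda p:(p[0]/2.7+160-.3,p[1]/2.7+175-.3)
np.set_printoptions(precision=4,suppress=True)
print("plate top",np.array([onz("top",*A(p),.083) for p in[(245,137),(343,113),(370,205),(270,230)]]))
P=np.array([onz("scene",*S(p),.083) for p in[(190,215),(258,162),(332,195),(268,252)]]);print("plate scene",P,P.mean(0))
P=np.array([onz("top",*A(p),.083) for p in[(245,137),(343,113),(370,205),(270,230)]]);print(P.mean(0))
print("face",onz("top",*A((306,171)),.084),onz("scene",*S((265,202)),.084))
C=np.array([onz("top",*A(p),.075) for p in[(80,105),(368,30),(427,243),(132,320)]]);print("box",C,C.mean(0))
for a,b in((0,1),(3,2)): d=C[a]-C[b];print("yaw",np.arctan2(-d[0],d[1]),np.linalg.norm(d))
for a,b in((0,3),(1,2)): d=C[a]-C[b];print("yaw",np.arctan2(d[1],d[0]),np.linalg.norm(d))
print("noz",onz("top",*A((45,205)),.13),onz("scene",*S((63,270)),.13))
K=np.array([onz("top",*B(p),.045) for p in[(50,408),(378,455),(365,555),(38,513)]]);print("block",K,K.mean(0))
K=np.array([onz("scene",*S(p),.045) for p in[(497,152),(655,82),(703,110)]]);print("block scene",K)
print("sqbow",onz("top",*B((308,480)),.087),onz("scene",*S((648,68)),.087))
print("rdbow",onz("top",*B((150,460)),.087),onz("scene",*S((572,95)),.087))
E
```

```text
plate top [[ 0.5853  0.0703  0.083 ]
 [ 0.602   0.0063  0.083 ]
 [ 0.5407 -0.0122  0.083 ]
 [ 0.5236  0.0523  0.083 ]]
plate scene [[ 0.5762  0.0766  0.083 ]
 [ 0.5942  0.0099  0.083 ]
 [ 0.5345 -0.0021  0.083 ]
 [ 0.5158  0.0636  0.083 ]] [0.5552 0.037  0.083 ]
[0.5629 0.0292 0.083 ]
face [0.5626 0.0297 0.084 ] [0.5553 0.0347 0.084 ]
box [[ 0.6086  0.1826  0.075 ]
 [ 0.6615 -0.0091  0.075 ]
 [ 0.5174 -0.0494  0.075 ]
 [ 0.4649  0.1415  0.075 ]] [0.5631 0.0664 0.075 ]
yaw 0.2691704430185091 0.19880123130630667
yaw 0.2682089374009581 0.1980542001360065
yaw 0.2779906735512608 0.1494654762952849
yaw 0.2729871955552445 0.14965118261462942
noz [0.5298 0.1881 0.13  ] [0.5267 0.1891 0.13  ]
block [[ 0.542  -0.1637  0.045 ]
 [ 0.5206 -0.3227  0.045 ]
 [ 0.472  -0.3145  0.045 ]
 [ 0.4909 -0.1573  0.045 ]] [ 0.5064 -0.2396  0.045 ]
block scene [[ 0.537  -0.1578  0.045 ]
 [ 0.5229 -0.3214  0.045 ]
 [ 0.4731 -0.316   0.045 ]]
sqbow [ 0.5017 -0.2765  0.087 ] [ 0.4982 -0.2729  0.087 ]
rdbow [ 0.5103 -0.2035  0.087 ] [ 0.51   -0.2021  0.087 ]
```

```bash
cat >> h.py <<'E'
def go(x,y,z,psi,s=None):
    "tool-axis shift (cm) then turn about tool z, from the measured pose; also tilt fix"
    s=s or read_state(); R=cv2.Rodrigues(s["orientation"])[0]
    d=R.T@(np.array([x,y,z])-s["ee_pos"])*100
    Rt=np.c_[[-np.sin(psi),np.cos(psi),0],[np.cos(psi),np.sin(psi),0],[0,0,-1.]]
    rv=cv2.Rodrigues(R.T@Rt)[0].ravel()
    print("slide cm",d.round(2),"rot",rv.round(3),"psi",np.arctan2(R[1,1],R[0,1]).round(3),"F",s["force"].round(1),"M",s["moment"].round(2),"g",s["grip_width"].round(4),s["finger_force"],"ee",s["ee_pos"].round(4),"t",s["clock"])
E
python3 - <<'E'
from h import *
go(.529,.188,.2,.27)
n=proj("scene",[[.5629,.0295,.084],[.5292,.1877,.13]]);print(n,(n-[160,175])*2.7)
E
```

```text
Traceback (most recent call last):
  File "h.py", line 24, in go
    print("slide cm",d.round(2),"rot",rv.round(3),"psi",np.arctan2(R[1,1],R[0,1]).round(3),"F",s["force"].round(1),"M",s["moment"].round(2),"g",s["grip_width"].round(4),s["finger_force"],"ee",s["ee_pos"].round(4),"t",s["clock"])
                                                                                                                                                ^^^^^^^^^^^^^^^^^^^^^
AttributeError: 'float' object has no attribute 'round'
```

```bash
sed -i 's/s\["grip_width"\].round(4)/round(s["grip_width"],4)/' h.py
python3 - <<'E'
from h import *
go(.529,.188,.2,.27)
n=proj("scene",[[.5629,.0295,.084],[.5292,.1877,.13]]);print(n,(n-[160,175])*2.7)
E
```

```text
slide cm [-40.8  -23.87   3.06] rot [-0.002  0.001  0.885] psi 1.155 F [-0.3  0.9 -0.1] M [-0.03  0.    0.  ] g 0.0856 0.0 ee [0.2522 0.5713 0.2303] t 0.1
[[257.48366728 246.34273341]
 [182.93675095 273.45189206]] [[263.20590165 192.6253802 ]
 [ 61.92922757 265.82010855]]
```

Request:
move_arm(
  targets=[
    {"grip": 0,"slide": [-2,-1.2,0]},
    {"grip": 0,"slide": [-4,-2.4,0]},
    {"grip": 0,"slide": [-4,-2.4,0]},
    {"grip": 0,"slide": [-4,-2.4,0]},
    {"grip": 0,"slide": [-4,-2.4,0]},
    {"grip": 0,"slide": [-4,-2.4,0]},
    {"grip": 0,"slide": [-4,-2.4,0]},
    {"grip": 0,"slide": [-4,-2.4,0]},
    {"grip": 0,"slide": [-4,-2.4,0]},
    {"grip": 0,"slide": [-4,-2.4,0]},
  ],
)

```text
validation failed for argument at $.ta...
```

Request:
move_arm(
  targets=[
    {"grip": 0,"slide": [-2.8,-1.1,0]},
    {"grip": 0,"rotation": [0,0,0.147]},
    {"grip": 0,"rotation": [0,0,0.147]},
    {"grip": 0,"rotation": [0,0,0.147]},
    {"grip": 0,"rotation": [0,0,0.147]},
    {"grip": 0,"rotation": [0,0,0.147]},
    {"grip": 0,"rotation": [0,0,0.147]},
    {"grip": 0,"slide": [0,0,2]},
    {"grip": 0},
    {"grip": 0},
  ],
)

```text
validation failed for argument at $.ta...
```

```bash
python3 - <<'E'
from h import *
go(.529,.188,.14,.27)
t=get_image("top");s=get_image("scene")
cv2.imwrite("pics/n.png",np.hstack([cv2.resize(t[150:300,160:340],None,fx=2.2,fy=2.2)[:,:396],cv2.resize(s[150:390,60:340],None,fx=1.4,fy=1.375)])[:,:,::-1])
E
```

```text
slide cm [-40.81 -23.86   9.06] rot [-0.002  0.001  0.885] psi 1.155 F [-0.3  0.9 -0.1] M [-0.03  0.    0.  ] g 0.0856 0.0 ee [0.2522 0.5713 0.2303] t 0.1
```

View pics/n.png

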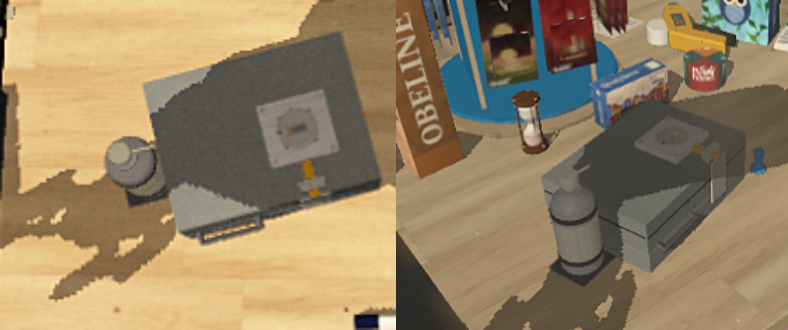

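Both moves were refused, so the picture shows an unchanged scene. I'll retry with every field filled in.

Request:
move_arm(
  targets=[
    {"grip": 0.0,"slide": [-2.0,-1.2,0.0],"rotation": [0.0,0.0,0.0]},
  ],
)

```text
clock: 0.3
ee_pos: [0.2646, 0.5537, 0.2308]
orientation: [-0.644, -3.074, -0.0]
force: [-0.2, -0.2, -0.1]
grip_width: 0.0732
finger_force: 0.0
```

Request:
move_arm(
  targets=[
    {"grip": 0,"slide": [-4,-2.4,0],"rotation": [0,0,0]},
    {"grip": 0,"slide": [-4,-2.4,0],"rotation": [0,0,0]},
    {"grip": 0,"slide": [-4,-2.4,0],"rotation": [0,0,0]},
    {"grip": 0,"slide": [-4,-2.4,0],"rotation": [0,0,0]},
    {"grip": 0,"slide": [-4,-2.4,0],"rotation": [0,0,0]},
    {"grip": 0,"slide": [-4,-2.4,0],"rotation": [0,0,0]},
    {"grip": 0,"slide": [-4,-2.4,0],"rotation": [0,0,0]},
    {"grip": 0,"slide": [-4,-2.4,0],"rotation": [0,0,0]},
    {"grip": 0,"slide": [-4,-2.4,0],"rotation": [0,0,0]},
    {"grip": 0,"slide": [-2.8,-1,0],"rotation": [0,0,0]},
  ],
)

```text
clock: 1.3
ee_pos: [0.5307, 0.1862, 0.2313]
orientation: [0.652, 3.073, -0.001]
force: [0.3, 1.0, -0.3]
grip_width: -0.0003
finger_force: 0.0
```

Request:
move_arm(
  targets=[
    {"grip": 0,"slide": [0,0,0],"rotation": [0,0,0.147]},
    {"grip": 0,"slide": [0,0,0],"rotation": [0,0,0.147]},
    {"grip": 0,"slide": [0,0,0],"rotation": [0,0,0.147]},
    {"grip": 0,"slide": [0,0,0],"rotation": [0,0,0.147]},
    {"grip": 0,"slide": [0,0,0],"rotation": [0,0,0.147]},
    {"grip": 0,"slide": [0,0,3],"rotation": [0,0,0.147]},
    {"grip": 0,"slide": [0,0,0],"rotation": [0,0,0]},
    {"grip": 0,"slide": [0,0,0],"rotation": [0,0,0]},
  ],
)

```text
clock: 2.1
ee_pos: [0.5288, 0.1891, 0.2007]
orientation: [-1.893, -2.506, 0.003]
force: [1.2, -0.1, 0.4]
grip_width: -0.0002
finger_force: 0.0
```

```bash
python3 - <<'E'
from h import *
go(.529,.188,.14,.27)
t=get_image("top");s=get_image("scene")
cv2.imwrite("pics/n2.png",np.hstack([cv2.resize(t[150:300,160:340],None,fx=2.2,fy=2.2)[:,:396],cv2.resize(s[150:390,60:340],None,fx=1.4,fy=1.375)])[:,:,::-1])
print(proj("scene",[read_state()["ee_pos"]]))
E
```

```text
slide cm [-0.11  0.    6.07] rot [-0.002 -0.     0.007] psi 0.277 F [ 1.2 -0.1  0.4] M [ 0.04  0.01 -0.02] g -0.0002 0.0 ee [0.5288 0.1891 0.2007] t 2.1
[[174.6520908  231.25001483]]
```

View pics/n2.png

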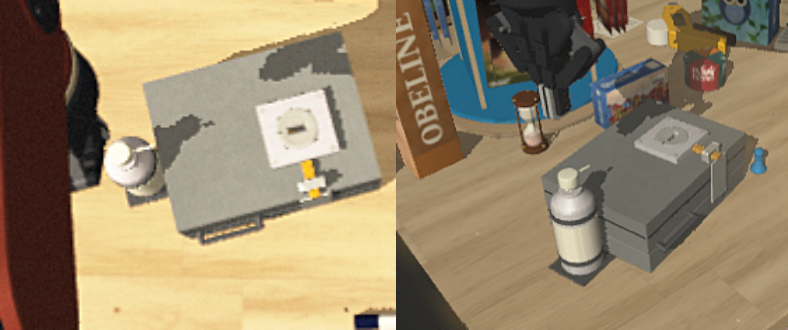

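The right half shows the closed fingertips at about (553,117), above and behind the cap at (570,173). That matches the projection apart from a scene-camera bias of about 3 px. Next is the press.

Request:
move_arm(
  targets=[
    {"grip": 0,"slide": [-0.1,0,3],"rotation": [0,0,0.007]},
    {"grip": 0,"slide": [0,0,3],"rotation": [0,0,0]},
    {"grip": 0,"slide": [0,0,0.7],"rotation": [0,0,0]},
    {"grip": 0,"slide": [0,0,0.5],"rotation": [0,0,0]},
    {"grip": 0,"slide": [0,0,0],"rotation": [0,0,0]},
  ],
)

```text
clock: 2.7
ee_pos: [0.5304, 0.1884, 0.1304]
orientation: [1.906, 2.497, 0.001]
force: [-0.0, -0.7, 0.3]
grip_width: 0.0
finger_force: 0.0
```

Request:
move_arm(
  targets=[
    {"grip": 0,"slide": [0,0,0.4],"rotation": [0,0,0]},
    {"grip": 0,"slide": [0,0,0],"rotation": [0,0,0]},
    {"grip": 0,"slide": [0,0,0],"rotation": [0,0,0]},
  ],
)

```text
clock: 3.0
ee_pos: [0.5312, 0.1886, 0.1269]
orientation: [1.906, 2.495, 0.004]
force: [1.5, -0.1, 3.1]
grip_width: 0.0001
finger_force: 1.8
```

Request:
move_arm(
  targets=[
    {"grip": 0,"slide": [0,0,0.3],"rotation": [0,0,0]},
    {"grip": 0,"slide": [0,0,0.1],"rotation": [0,0,0]},
    {"grip": 0,"slide": [0,0,0],"rotation": [0,0,0]},
    {"grip": 0,"slide": [0,0,0],"rotation": [0,0,0]},
  ],
)

```text
clock: 3.4
ee_pos: [0.5313, 0.1886, 0.1239]
orientation: [1.906, 2.495, 0.004]
force: [-2.4, 0.0, 13.9]
grip_width: 0.0005
finger_force: 7.1
```

Request:
move_arm(
  targets=[
    {"grip": 0,"slide": [0,0,-1],"rotation": [0,0,0]},
    {"grip": 0,"slide": [0,0,-2],"rotation": [0,0,0]},
    {"grip": 0,"slide": [0,0,-2],"rotation": [0,0,0]},
    {"grip": 0,"slide": [0,0,-2.5],"rotation": [0,0,0]},
    {"grip": 0,"slide": [0,0,-2.5],"rotation": [0,0,0]},
  ],
)

```text
clock: 3.9
ee_pos: [0.5289, 0.188, 0.2212]
orientation: [-1.906, -2.495, 0.003]
force: [0.6, 0.8, 0.2]
grip_width: -0.0002
finger_force: 0.0
```

Request:
move_arm(
  targets=[
    {"grip": 8.5,"slide": [-4.4,-1.52,0],"rotation": [0,0,0]},
    {"grip": 8.5,"slide": [-4.4,-1.52,0],"rotation": [0,0,0]},
    {"grip": 8.5,"slide": [-4.4,-1.52,0],"rotation": [0,0,0]},
    {"grip": 8.5,"slide": [-4.4,-1.52,0],"rotation": [0,0,0]},
    {"grip": 8.5,"slide": [-4.4,-1.52,0],"rotation": [0,0,0]},
    {"grip": 8.5,"slide": [-4.4,-1.52,0],"rotation": [0,0,0]},
    {"grip": 8.5,"slide": [-4.4,-1.52,0],"rotation": [0,0,0]},
    {"grip": 8.5,"slide": [-4.4,-1.52,0],"rotation": [0,0,0]},
    {"grip": 8.5,"slide": [-4.4,-1.52,0],"rotation": [0,0,0]},
    {"grip": 8.5,"slide": [-4.4,-1.52,0],"rotation": [0,0,0]},
  ],
)

```text
clock: 4.9
ee_pos: [0.4978, -0.2777, 0.2207]
orientation: [-1.906, -2.495, -0.0]
force: [1.1, -0.4, -0.7]
grip_width: 0.0854
finger_force: 0.0
```

Request:
move_arm(
  targets=[
    {"grip": 8.5,"slide": [0,0,0],"rotation": [0,0,0.133]},
    {"grip": 8.5,"slide": [0,0,0],"rotation": [0,0,0.133]},
    {"grip": 8.5,"slide": [0,0,0],"rotation": [0,0,0.133]},
    {"grip": 8.5,"slide": [0,0,0],"rotation": [0,0,0]},
    {"grip": 8.5,"slide": [0,0,0],"rotation": [0,0,0]},
  ],
)

```text
clock: 5.4
ee_pos: [0.4985, -0.2759, 0.2207]
orientation: [-2.359, -2.072, 0.0]
force: [0.3, 0.3, 0.1]
grip_width: 0.0848
finger_force: 0.0
```

```bash
python3 - <<'E'
from h import *
go(.5017,-.2757,.12,-.13)
t=get_image("top");s=get_image("scene")
cv2.imwrite("pics/k.png",np.hstack([cv2.resize(t[170:290,360:500],None,fx=2.8,fy=3),cv2.resize(s[130:270,320:460],None,fx=2.8,fy=360/140)])[:,:,::-1])
E
```

```text
slide cm [ 0.06  0.33 10.07] rot [-0.001 -0.001  0.001] psi -0.129 F [0.3 0.3 0.1] M [-0.02 -0.01 -0.05] g 0.0848 0.0 ee [ 0.4985 -0.2759  0.2207] t 5.4
```

View pics/k.png

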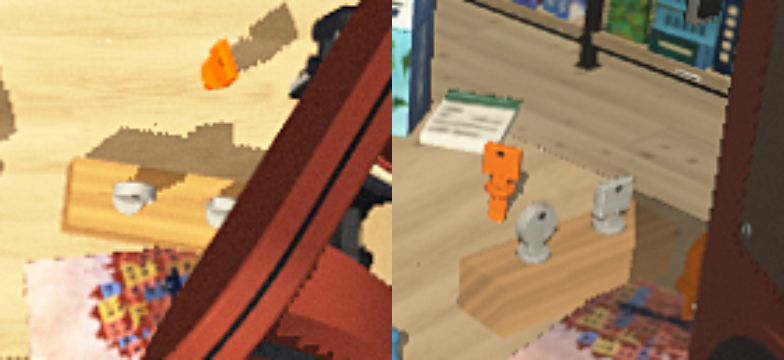

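The top half shows the arm covering the square key, and the scene half shows both keys standing clear in the block (round 537,232; square 612,205). I'll descend to grasp.

Request:
move_arm(
  targets=[
    {"grip": 8.5,"slide": [0.06,0.33,2],"rotation": [0,0,0]},
    {"grip": 8.5,"slide": [0,0,4],"rotation": [0,0,0]},
    {"grip": 8.5,"slide": [0,0,4],"rotation": [0,0,0]},
    {"grip": 8.5,"slide": [0,0,2.5],"rotation": [0,0,0]},
    {"grip": 8.5,"slide": [0,0,0],"rotation": [0,0,0]},
    {"grip": 8.5,"slide": [0,0,0],"rotation": [0,0,0]},
  ],
)

```text
clock: 6.1
ee_pos: [0.5023, -0.276, 0.0966]
orientation: [-2.363, -2.07, 0.0]
force: [1.0, -0.5, 0.8]
grip_width: 0.0851
finger_force: 0.0
```

```bash
python3 - <<'E'
from h import *
go(.5017,-.2757,.056,-.13)
t=get_image("top");s=get_image("scene")
cv2.imwrite("pics/k2.png",np.hstack([cv2.resize(t[170:290,360:500],None,fx=2.8,fy=3),cv2.resize(s[150:250,340:440],None,fx=4,fy=3.6)])[:,:,::-1])
E
```

```text
slide cm [ 0.02 -0.06  4.06] rot [-0.    -0.    -0.002] psi -0.132 F [ 1.  -0.5  0.8] M [-0.09  0.04  0.01] g 0.0851 0.0 ee [ 0.5023 -0.276   0.0966] t 6.1
```

View pics/k2.png

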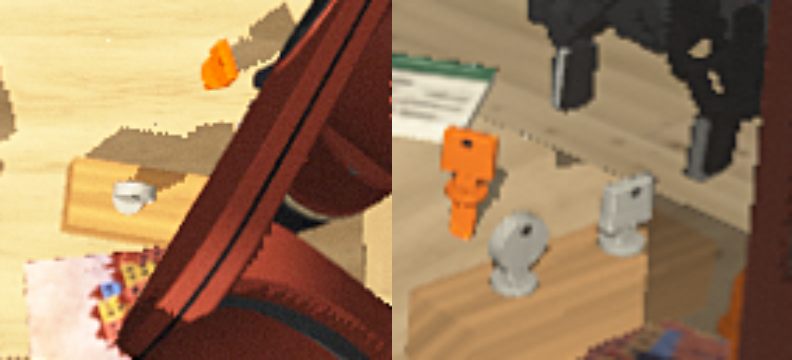

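The fingertips at (575,105) and (700,178) straddle the square key (625,200), and their midpoint is directly above it. I'll lower and close.

Request:
move_arm(
  targets=[
    {"grip": 8.5,"slide": [0,0,2],"rotation": [0,0,0]},
    {"grip": 8.5,"slide": [0,0,2],"rotation": [0,0,0]},
    {"grip": 8.5,"slide": [0,0,0],"rotation": [0,0,0]},
  ],
)

```text
clock: 6.5
ee_pos: [0.5016, -0.2756, 0.0558]
orientation: [-2.363, -2.068, 0.001]
force: [-0.4, -0.1, 0.3]
grip_width: 0.0855
finger_force: 0.0
```

Request:
move_arm(
  targets=[
    {"grip": 0,"slide": [0,0,0],"rotation": [0,0,0]},
    {"grip": 0,"slide": [0,0,0],"rotation": [0,0,0]},
    {"grip": 0,"slide": [0,0,0],"rotation": [0,0,0]},
    {"grip": 0,"slide": [0,0,0],"rotation": [0,0,0]},
    {"grip": 0,"slide": [0,0,0],"rotation": [0,0,0]},
    {"grip": 0,"slide": [0,0,0],"rotation": [0,0,0]},
    {"grip": 0,"slide": [0,0,0],"rotation": [0,0,0]},
    {"grip": 0,"slide": [0,0,0],"rotation": [0,0,0]},
    {"grip": 0,"slide": [0,0,0],"rotation": [0,0,0]},
    {"grip": 0,"slide": [0,0,0],"rotation": [0,0,0]},
  ],
)

```text
clock: 7.5
ee_pos: [0.5026, -0.2763, 0.0569]
orientation: [2.363, 2.068, 0.0]
force: [0.1, 1.3, 5.8]
grip_width: 0.0082
finger_force: 59.0
```

```bash
python3 - <<'E'
from h import *
go(.5017,-.2757,.17,-.13)
E
```

```text
slide cm [  0.05  -0.08 -11.31] rot [ 0.001  0.    -0.003] psi -0.133 F [0.1 1.3 5.8] M [ 0.06  0.06 -0.01] g 0.0082 58.95786166191101 ee [ 0.5026 -0.2763  0.0569] t 7.5
```

Request:
move_arm(
  targets=[
    {"grip": 0,"slide": [0,0,-1],"rotation": [0,0,0]},
    {"grip": 0,"slide": [0,0,-1.5],"rotation": [0,0,0]},
    {"grip": 0,"slide": [0,0,-2],"rotation": [0,0,0]},
    {"grip": 0,"slide": [0,0,-2.5],"rotation": [0,0,0]},
    {"grip": 0,"slide": [0,0,-2.5],"rotation": [0,0,0]},
    {"grip": 0,"slide": [0,0,-2.5],"rotation": [0,0,0]},
    {"grip": 0,"slide": [0,0,0],"rotation": [0,0,0]},
  ],
)

```text
clock: 8.2
ee_pos: [0.5044, -0.2777, 0.1818]
orientation: [2.358, 2.064, 0.003]
force: [1.3, 1.0, -0.1]
grip_width: 0.0079
finger_force: 58.4
```

Request:
move_arm(
  targets=[
    {"grip": 0,"slide": [2,0.1,0],"rotation": [0,0,0]},
    {"grip": 0,"slide": [3.5,0.2,0],"rotation": [0,0,0]},
    {"grip": 0,"slide": [3.5,0.2,0],"rotation": [0,0,0]},
    {"grip": 0,"slide": [3.5,0.2,0],"rotation": [0,0,0]},
    {"grip": 0,"slide": [3.5,0.2,0],"rotation": [0,0,0]},
    {"grip": 0,"slide": [3.5,0.2,0],"rotation": [0,0,0]},
    {"grip": 0,"slide": [3.5,0.2,0],"rotation": [0,0,0]},
    {"grip": 0,"slide": [3.5,0.2,0],"rotation": [0,0,0]},
    {"grip": 0,"slide": [3,0.3,0],"rotation": [0,0,0]},
    {"grip": 0,"slide": [1.6,0.2,0],"rotation": [0,0,0]},
  ],
)

```text
clock: 9.2
ee_pos: [0.5629, 0.0318, 0.1758]
orientation: [-2.361, -2.071, 0.001]
force: [-0.0, -0.3, 0.2]
grip_width: 0.0084
finger_force: 58.4
```

Request:
move_arm(
  targets=[
    {"grip": 0,"slide": [0,0,0],"rotation": [0,0,-0.1]},
    {"grip": 0,"slide": [0,0,0],"rotation": [0,0,-0.1]},
    {"grip": 0,"slide": [0,0,0],"rotation": [0,0,-0.1]},
    {"grip": 0,"slide": [0,0,0],"rotation": [0,0,-0.104]},
    {"grip": 0,"slide": [0,0,2.5],"rotation": [0,0,0]},
    {"grip": 0,"slide": [0,0,0],"rotation": [0,0,0]},
    {"grip": 0,"slide": [0,0,0],"rotation": [0,0,0]},
  ],
)

```text
clock: 9.9
ee_pos: [0.5624, 0.0291, 0.1506]
orientation: [-1.901, -2.499, 0.002]
force: [-0.1, 0.5, 0.2]
grip_width: 0.0081
finger_force: 58.5
```

```bash
python3 - <<'E'
from h import *
go(.5629,.0295,.14,.272)
t=get_image("top");s=get_image("scene")
cv2.imwrite("pics/l.png",np.hstack([cv2.resize(t[150:270,220:350],None,fx=3,fy=4),cv2.resize(s[180:300,200:305],None,fx=4,fy=4)])[:,:,::-1])
e=read_state()["ee_pos"]; print(proj("scene",[e]),proj("top",[e]))
E
```

```text
slide cm [0.02 0.06 1.06] rot [-0.002 -0.001 -0.002] psi 0.27 F [-0.1  0.5  0.2] M [ 0.01 -0.01 -0.  ] g 0.0081 58.48656713962555 ee [0.5624 0.0291 0.1506] t 9.9
[[255.61057797 211.73311774]] [[293.10436308 199.9025365 ]]
```

View pics/l.png

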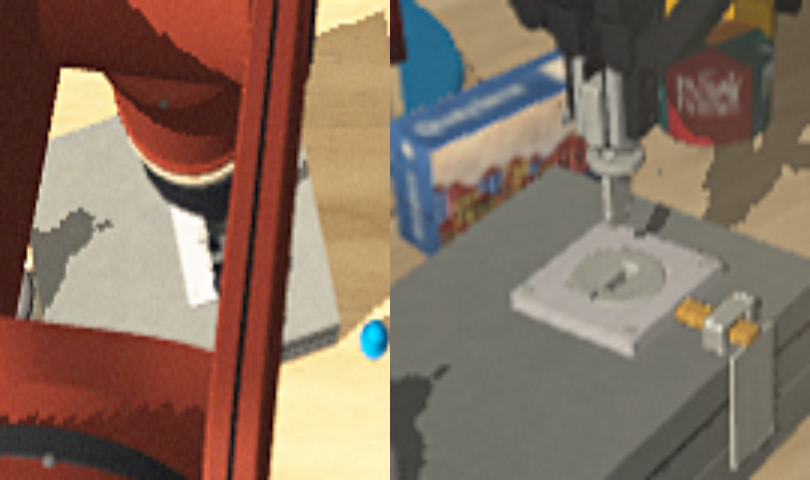

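The scene half shows the key hanging plumb: collar at (617,158), blade tip at (617,222), directly above the face ellipse centred about (619,276). Next I compare those with the projected points.

```bash
python3 - <<'E'
from h import *
p=proj("scene",[[.5624,.0291,.1391+.0025],[.5624,.0291,.1091],[.5629,.0295,.084],[.5679,.0295,.084],[.5629,.0345,.084]])
print(((p-[200,180])*4+[390,0]).round(1))
im=get_image("scene")[180:300,200:305,::-1]
h=cv2.cvtColor(im,cv2.COLOR_BGR2GRAY)
print(h[60:80,46:70])
E
```

```text
[[615.7 150. ]
 [619.  216.3]
 [619.9 265.4]
 [612.6 260.2]
 [610.6 270. ]]
[[148 167 169 166 164 165 166 166 167 167 168 168 167 165 167 164 170 169
  169 170 172 158 145 152]
 [173 167 166 166 167 169 168 172 162 166 173 169 151 152 167 169 171 169
  165 166 166 168 169 170]
 [167 164 166 168 170 159 152 162 145 157 163 154 136 138 154 156 148 159
  167 167 166 165 166 167]
 [163 165 170 154 162 145 140 148 146 153 153 148 148 149 144 146 137 145
  156 159 171 169 165 163]
 [167 170 163 145 148 145 147 152 151 154 151 152 158 149 146 151 154 149
  145 147 154 158 165 165]
 [171 160 147 150 148 152 149 153 150 148 148 149 171 169 170 155 153 152
  151 146 141 140 169 167]
 [160 148 145 148 148 150 148 150 148 151 153 149 172 193 199 186 152 149
  154 151 145 138 161 171]
 [149 146 145 146 147 149 151 149 151 152 158 143 138 180 190 191 151 145
  153 150 146 143 131 189]
 [146 145 146 147 149 151 150 151 155 159 148 112 110 170 165 159 144 147
  150 148 146 146 118 184]
 [147 146 145 150 152 151 150 154 160 141 114  98 104 154 150 146 146 150
  151 146 147 151 128 170]
 [153 147 141 
[... 296 characters left out ...]
62 162 157 113  84 151 142 151 138 146 144 144 144 138 146 146 154
  156 152 157 163 172 171]
 [171 168 169 174 109 140 159 151 150 149 145 143 142 144 151 162 162 161
  159 161 172 173 172 168]
 [171 172 169 177 155 180 174 173 174 169 168 165 161 168 167 171 169 168
  165 170 173 171 169 170]
 [171 168 170 170 172 172 177 177 180 176 174 176 174 175 171 171 169 168
  172 171 170 169 171 173]
 [169 169 172 168 169 169 168 169 167 170 172 171 170 168 166 168 169 171
  171 171 172 171 173 161]
 [168 169 171 170 170 167 169 169 171 171 172 170 168 168 169 172 172 171
  171 172 172 175 155 133]
 [178 170 168 170 169 167 170 171 171 172 173 169 167 169 170 173 173 170
  174 173 166 147 126 120]]
```

```bash
python3 - <<'E'
from h import *
im=get_image("scene")[:,:,::-1]; cv2.imwrite("pics/raw_l.png",im)
h=cv2.cvtColor(im,cv2.COLOR_BGR2GRAY)
# grow face from inside
m=((h>=136)&(h<=160)).astype(np.uint8)
box=np.zeros_like(m);box[240:258,238:274]=1
m=cv2.morphologyEx(m*box,cv2.MORPH_CLOSE,np.ones((5,5)));m=cv2.morphologyEx(m,cv2.MORPH_OPEN,np.ones((3,3)))
c=max(cv2.findContours(m,cv2.RETR_EXTERNAL,cv2.CHAIN_APPROX_NONE)[0],key=cv2.contourArea)
print(cv2.fitEllipse(cv2.convexHull(c)),cv2.boundingRect(c))
# predicted face circle
a=np.linspace(0,6.28,40);P=np.c_[.5629+.0205*np.cos(a),.0295+.0205*np.sin(a),.084+0*a]
q=proj("scene",P).astype(np.float32);print(cv2.fitEllipse(q))
print("tip region");print(h[224:240,250:264])
K=proj("scene",[[.5624-.007*np.sin(.27)*s,.0291+.007*np.cos(.27)*s*k,.1091] for s,k in((1,5/7),(-1,5/7))]);print(K)
E
```

```text
((256.3089599609375, 247.00624084472656), (16.8519229888916, 27.832674026489258), 93.30892944335938) (244, 242, 25, 13)
((257.4658508300781, 246.48623657226562), (14.115065574645996, 24.382545471191406), 87.03173828125)
tip region
[[ 86  54  61 134 170  83  87  90  89  83 158 151 152 151]
 [115  96  71 177 187 102 109 110 106 114 158 152 153 154]
 [118 120  98 170 200 101 106 109 106 122 159 154 152 153]
 [117 115 110 169 204  99 106 111 106 100 153 157 155 154]
 [117 117 109 171 208 102 106 110 106 101 134 141 150 157]
 [118 115 107 174 194 101 106 109 107 102 114 119 132 140]
 [117 116 107 196 180  95 106 109 108 105 112 116 114 115]
 [115 115 108 186 180  87 111 109 107 112 113 119 117 116]
 [116 114 112 156 180  95 116 109 109 113 119 117 118 116]
 [119 116 115 129 161  95 111 109 108 115 118 119 119 118]
 [117 116 112 114 135 107 105 103 108 121 117 118 119 123]
 [115 114 128 152 136 119  99 115  95 115 115 118 119 126]
 [118 147 157 163 152 130 139 153 138 129 131 126 119  95]
 [151 172 168 162 166 155 171 171 175 155 159 107  98  72]
 [170 167 164 164 165 167 167 168 168 167 170 131 131 139]
 [166 164 165 166 166 168 167 166 166 165 166 167 167 170]]
[[255.64198486 235.64581797]
 [258.83198638 232.53477265]]
```

Request:
move_arm(
  targets=[
    {"grip": 0,"slide": [0.02,0.06,1],"rotation": [0,0,0]},
    {"grip": 0,"slide": [0,0,1],"rotation": [0,0,0]},
    {"grip": 0,"slide": [0,0,0.4],"rotation": [0,0,0]},
    {"grip": 0,"slide": [0,0,0.2],"rotation": [0,0,0]},
    {"grip": 0,"slide": [0,0,0.2],"rotation": [0,0,0]},
    {"grip": 0,"slide": [0,0,0],"rotation": [0,0,0]},
  ],
)

```text
clock: 10.7
ee_pos: [0.5637, 0.0299, 0.1231]
orientation: [-1.901, -2.501, 0.0]
force: [-0.3, -0.4, -1.0]
grip_width: 0.0082
finger_force: 58.4
```

```bash
python3 - <<'E'
from h import *
go(.5629,.0295,.1185,.272)
E
```

```text
slide cm [-0.02 -0.09  0.46] rot [-0.    -0.    -0.001] psi 0.271 F [-0.3 -0.4 -1. ] M [ 0.    0.06 -0.01] g 0.0082 58.43495428562164 ee [0.5637 0.0299 0.1231] t 10.7
```

Request:
move_arm(
  targets=[
    {"grip": 0,"slide": [0,0,0.2],"rotation": [0,0,0]},
    {"grip": 0,"slide": [0,0,0.2],"rotation": [0,0,0]},
    {"grip": 0,"slide": [0,0,0],"rotation": [0,0,0]},
  ],
)

```text
clock: 11.0
ee_pos: [0.5637, 0.03, 0.1191]
orientation: [-1.901, -2.501, -0.0]
force: [-1.0, 0.9, -1.3]
grip_width: 0.0084
finger_force: 58.6
```

```bash
python3 - <<'E'
from h import *
go(.5629,.0295,.1185,.272)
E
```

```text
slide cm [-0.03 -0.09  0.06] rot [-0.    -0.    -0.001] psi 0.271 F [-1.   0.9 -1.3] M [0.09 0.15 0.09] g 0.0084 58.577229380607605 ee [0.5637 0.03   0.1191] t 11.0
```

Request:
move_arm(
  targets=[
    {"grip": 0,"slide": [0,0,0.2],"rotation": [0,0,0]},
    {"grip": 0,"slide": [0,0,0.2],"rotation": [0,0,0]},
    {"grip": 0,"slide": [0,0,0],"rotation": [0,0,0]},
  ],
)

```text
clock: 11.3
ee_pos: [0.5635, 0.0304, 0.1149]
orientation: [-1.9, -2.501, -0.001]
force: [-1.5, 3.0, 1.3]
grip_width: 0.0083
finger_force: 58.7
```

```bash
python3 - <<'E'
from h import *
go(.5629,.0295,.1145,.272)
E
```

```text
slide cm [-0.07 -0.09  0.04] rot [-0.    -0.001 -0.001] psi 0.271 F [-1.5  3.   1.3] M [0.62 0.39 0.  ] g 0.0083 58.71168494224548 ee [0.5635 0.0304 0.1149] t 11.3
```

Request:
move_arm(
  targets=[
    {"grip": 0,"slide": [0.05,0,0.1],"rotation": [0,0,0]},
    {"grip": 0,"slide": [0,0,0.2],"rotation": [0,0,0]},
    {"grip": 0,"slide": [0,0,0],"rotation": [0,0,0]},
  ],
)

```text
clock: 11.6
ee_pos: [0.5636, 0.0305, 0.1122]
orientation: [-1.901, -2.501, -0.0]
force: [-2.7, 3.0, 3.5]
grip_width: 0.0081
finger_force: 59.0
```

```bash
python3 - <<'E'
from h import *
go(.5629,.0295,.0955,.272)
E
```

```text
slide cm [-0.08 -0.09  1.67] rot [-0.    -0.    -0.001] psi 0.271 F [-2.7  3.   3.5] M [ 0.46  0.55 -0.02] g 0.0081 59.03844773769379 ee [0.5636 0.0305 0.1122] t 11.6
```

Request:
move_arm(
  targets=[
    {"grip": 0,"slide": [0.05,-0.05,0.15],"rotation": [0,0,0]},
    {"grip": 0,"slide": [0,0,0.15],"rotation": [0,0.03,0]},
    {"grip": 0,"slide": [0,0,0.15],"rotation": [0,-0.06,0]},
    {"grip": 0,"slide": [0,0,0.1],"rotation": [0,0.03,0]},
    {"grip": 0,"slide": [0,0,0],"rotation": [0,0,0]},
  ],
)

```text
clock: 12.1
ee_pos: [0.5638, 0.0301, 0.1082]
orientation: [1.9, 2.5, 0.001]
force: [-5.0, 0.8, 8.5]
grip_width: 0.0081
finger_force: 60.1
```

```bash
python3 - <<'E'
from h import *
go(.5629,.0295,.0955,.272)
E
```

```text
slide cm [-0.04 -0.1   1.27] rot [ 0.001  0.001 -0.001] psi 0.271 F [-5.   0.8  8.5] M [0.17 0.87 0.  ] g 0.0081 60.13097941875458 ee [0.5638 0.0301 0.1082] t 12.1
```

Request:
move_arm(
  targets=[
    {"grip": 0,"slide": [0,-0.08,0.15],"rotation": [0,0.03,0]},
    {"grip": 0,"slide": [0,0,0.15],"rotation": [0,-0.06,0]},
    {"grip": 0,"slide": [0,0,0.15],"rotation": [0,0.06,0]},
    {"grip": 0,"slide": [0,0,0.1],"rotation": [0,-0.03,0]},
    {"grip": 0,"slide": [0,0,0],"rotation": [0,0,0]},
  ],
)

```text
clock: 12.6
ee_pos: [0.5636, 0.0299, 0.1028]
orientation: [1.899, 2.498, 0.001]
force: [-2.8, 0.2, 7.8]
grip_width: 0.0085
finger_force: 59.9
```

```bash
python3 - <<'E'
from h import *
go(.5629,.0295,.0955,.272)
E
```

```text
slide cm [-0.02 -0.09  0.73] rot [ 0.003  0.003 -0.001] psi 0.271 F [-2.8  0.2  7.8] M [-0.09  0.4  -0.02] g 0.0085 59.86177146434784 ee [0.5636 0.0299 0.1028] t 12.6
```

Request:
move_arm(
  targets=[
    {"grip": 0,"slide": [0,-0.04,0.15],"rotation": [0,0.03,0]},
    {"grip": 0,"slide": [0,0,0.15],"rotation": [0,-0.06,0]},
    {"grip": 0,"slide": [0,0,0.15],"rotation": [0,0.06,0]},
    {"grip": 0,"slide": [0,0,0.1],"rotation": [0,-0.03,0]},
    {"grip": 0,"slide": [0,0,0.1],"rotation": [0,0,0]},
    {"grip": 0,"slide": [0,0,0],"rotation": [0,0,0]},
  ],
)

```text
clock: 13.2
ee_pos: [0.5633, 0.0299, 0.0958]
orientation: [1.898, 2.499, 0.002]
force: [1.6, 0.6, 5.9]
grip_width: 0.0081
finger_force: 59.6
```

```bash
python3 - <<'E'
from h import *
go(.5629,.0295,.0955,.272)
E
```

```text
slide cm [-0.03 -0.05  0.03] rot [ 0.003  0.002 -0.001] psi 0.271 F [1.6 0.6 5.9] M [-0.07 -0.13  0.  ] g 0.0081 59.5801842212677 ee [0.5633 0.0299 0.0958] t 13.2
```

Request:
move_arm(
  targets=[
    {"grip": 0,"slide": [0,0,0.1],"rotation": [0,0,0]},
    {"grip": 0,"slide": [0,0,0.1],"rotation": [0,0,0]},
    {"grip": 0,"slide": [0,0,0],"rotation": [0,0,0]},
  ],
)

```text
clock: 13.5
ee_pos: [0.5635, 0.0299, 0.0956]
orientation: [1.899, 2.499, 0.002]
force: [-4.9, 1.0, 17.9]
grip_width: 0.0084
finger_force: 61.6
```

```bash
python3 - <<'E'
from h import *
go(.5629,.0295,.0955,.272)
s=get_image("scene")
cv2.imwrite("pics/h.png",cv2.resize(s[180:300,200:305],None,fx=5,fy=5)[:,:,::-1])
E
```

```text
slide cm [-0.03 -0.07  0.01] rot [ 0.003  0.002 -0.001] psi 0.271 F [-4.9  1.  17.9] M [-0.06  0.96  0.03] g 0.0084 61.588717103004456 ee [0.5635 0.0299 0.0956] t 13.5
```

View pics/h.png

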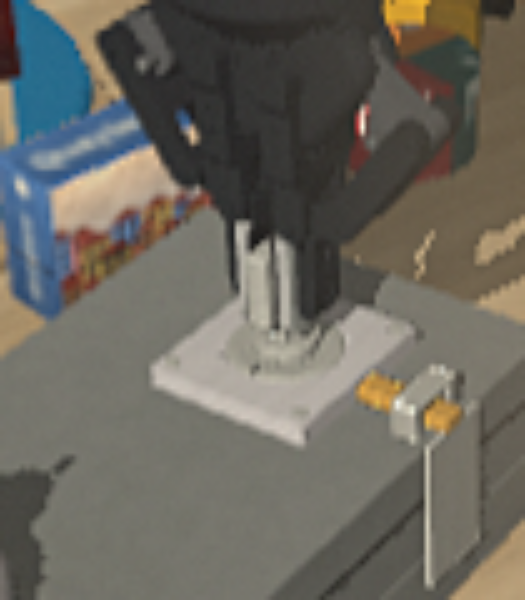

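The picture shows the collar seated on the lock face at (285,350), and the down force rose with no further travel, so the key is home. Now the turn.

Request:
move_arm(
  targets=[
    {"grip": 0,"slide": [0,-0.03,-0.08],"rotation": [0,0,0]},
    {"grip": 0,"slide": [0,0,0],"rotation": [0,0,0.14]},
    {"grip": 0,"slide": [0,0,0],"rotation": [0,0,0.14]},
    {"grip": 0,"slide": [0,0,0],"rotation": [0,0,0.14]},
    {"grip": 0,"slide": [0,0,0],"rotation": [0,0,0]},
  ],
)

```text
clock: 14.05
ee_pos: [0.5627, 0.0297, 0.0957]
orientation: [2.383, 2.044, 0.002]
force: [-3.6, -0.2, 13.6]
grip_width: 0.008
finger_force: 60.9
```

```bash
python3 - <<'E'
from h import *
go(.5629,.0295,.0955,.272)
E
```

```text
slide cm [-0.01  0.02  0.02] rot [ 0.002  0.001 -0.425] psi -0.153 F [-3.6 -0.2 13.6] M [-0.24  0.85 -0.06] g 0.008 60.906604528427124 ee [0.5627 0.0297 0.0957] t 14.05
```

Request:
move_arm(
  targets=[
    {"grip": 0,"slide": [0,0,0],"rotation": [0,0,0.14]},
    {"grip": 0,"slide": [0,0,0],"rotation": [0,0,0.14]},
    {"grip": 0,"slide": [0,0,0],"rotation": [0,0,0.14]},
    {"grip": 0,"slide": [0,0,0],"rotation": [0,0,0.14]},
    {"grip": 0,"slide": [0,0,0],"rotation": [0,0,0.14]},
    {"grip": 0,"slide": [0,0,0],"rotation": [0,0,0.14]},
    {"grip": 0,"slide": [0,0,0],"rotation": [0,0,0.14]},
    {"grip": 0,"slide": [0,0,0],"rotation": [0,0,0]},
  ],
)

```text
clock: 14.85
ee_pos: [0.561, 0.0302, 0.0956]
orientation: [-3.066, -0.683, 0.003]
force: [-10.3, -0.2, 19.3]
grip_width: 0.008
finger_force: 61.8
```

```bash
python3 - <<'E'
from h import *
go(.5629,.0295,.0955,-1.298)
E
```

```text
slide cm [0.14 0.15 0.01] rot [-0.     0.002  0.166] psi -1.132 F [-10.3  -0.2  19.3] M [0.12 2.14 0.03] g 0.008 61.84885919094086 ee [0.561  0.0302 0.0956] t 14.85
```

Request:
move_arm(
  targets=[
    {"grip": 0,"slide": [-0.09,-0.04,-0.06],"rotation": [0,0,0]},
    {"grip": 0,"slide": [-0.04,0,0],"rotation": [0,0,0.1]},
    {"grip": 0,"slide": [0,0,0],"rotation": [0,0,0]},
  ],
)

```text
clock: 15.15
ee_pos: [0.5607, 0.0304, 0.0957]
orientation: [-3.096, -0.531, -0.001]
force: [-5.5, 3.3, 12.1]
grip_width: 0.0078
finger_force: 60.7
```

```bash
python3 - <<'E'
from h import *
go(.5629,.0295,.0955,-1.298)
E
```

```text
slide cm [0.18 0.16 0.02] rot [-0.    -0.001  0.067] psi -1.231 F [-5.5  3.3 12.1] M [0.37 1.   0.1 ] g 0.0078 60.69947361946106 ee [0.5607 0.0304 0.0957] t 15.15
```

Request:
move_arm(
  targets=[
    {"grip": 0,"slide": [-0.04,-0.04,0],"rotation": [0,0,0.08]},
    {"grip": 0,"slide": [0,0,0],"rotation": [0,0,0.03]},
    {"grip": 0,"slide": [0,0,0],"rotation": [0,0,0]},
    {"grip": 0,"slide": [0,0,0],"rotation": [0,0,0]},
    {"grip": 0,"slide": [0,0,0],"rotation": [0,0,0]},
  ],
)

```text
clock: 15.65
ee_pos: [0.5604, 0.0309, 0.0957]
orientation: [-3.12, -0.364, -0.002]
force: [-3.3, 4.8, 12.3]
grip_width: 0.0078
finger_force: 60.6
```

```bash
python3 - <<'E'
from h import *
go(.5629,.0295,.0955,-1.298)
s=get_image("scene")
cv2.imwrite("pics/f.png",cv2.resize(s[180:300,200:305],None,fx=5,fy=5)[:,:,::-1])
E
```

```text
slide cm [0.21 0.2  0.02] rot [-0.001 -0.002 -0.04 ] psi -1.338 F [-3.3  4.8 12.3] M [0.62 0.83 0.19] g 0.0078 60.61684548854828 ee [0.5604 0.0309 0.0957] t 15.65
```

View pics/f.png

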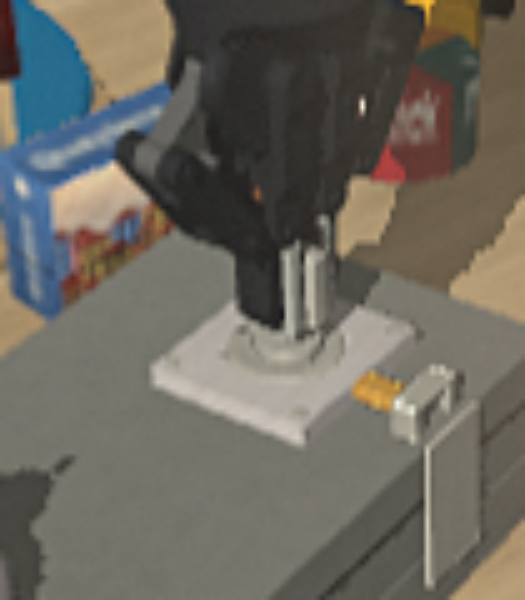

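The bolt has been drawn back out of the staple: only the stub at (380,387) remains. The turning moment of 0.19 N m is far above the return spring, so the lock is at its stop. Handing in.

```bash
python3 -c "
from workcell import *
print(job_done())"
```

```text
the job is handed in; nothing more can be done
None
```

The job is handed in, with no verdict returned: I pressed the nozzle cap to its stop and let it up, pushed the square key home, and turned it clockwise about 1.6 rad at the gripper, to the stop; it is still gripped there, with the bolt seen drawn back.

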